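# Switch off the casserole's hotplate and uncover it

## Task

The casserole (the low, wide pot with two loop handles) is ready to serve: first turn the knob of the hotplate it stands on clockwise until it clicks over into off. Then lift the casserole's lid by its grip and set it down, without dropping it, right way up in the middle of the round trivet. Leave the saucepan and its hotplate on as they are, keep the casserole where it stands, and do not disturb anything else on the table.

Things in the scene. Friction and masses are not known exactly. Their poses are not given: they have to be found in the camera images.
- hob_1: fixed steel hotplate under the casserole, 295 x 200 x 45 mm high; round dark plate 156 mm across, its top 50 mm above the table. Origin on the table under the plate's centre; the knob panel reaches 195 mm along -x (to the robot), the knob's axis at 150 mm. The hotplates and the trivet share three places (left, middle, right) in any order
- hob_2: the other hotplate, the same in size and build, under the saucepan; must stay as it is set
- knob_1 (a joint): turn of the casserole hotplate's knob, rad, growing clockwise seen from above. Sprung detent: rests against its stops at 0 (on) and 1.2 (off), crest at 0.6: let go before the crest it springs back, beyond it it snaps on. Takes about 0.2 N m
- knob_1_grip (a point): on the axis of the casserole hotplate's knob, 82 mm above the table, 7 mm below the top of its black bar grip. The bar is 60 mm long along this point's x axis, 14 mm thick along its y axis, and stands free from 59 to 89 mm above the table on a round 62 mm skirt; the frame turns with the knob. z up
- knob_2 (a joint): turn of the saucepan hotplate's knob, rad; same mechanism, rests at 0 (on), to be left there
- knob_2_grip (a point): the same point on the saucepan hotplate's knob
- casserole: low wide steel pot, 150 mm across, 75 mm high, 4 mm walls, two loop handles along its y axis reaching 103 mm from the centre; stands on hob_1, 2 kg; origin at the centre of its underside
- casserole_lid: loose steel lid of the casserole, about 0.3 kg: disc 154 mm across, 13 mm thick (the lowest 8 mm a plug inside the pot's mouth), domed to 22 mm, with a round black grip on top, 34 mm across, 28 to 58 mm above the lid's underside. Origin at the centre of the underside, z up
- casserole_lid_knob (a point): middle of the casserole lid's round black grip, on its axis, 44 mm above the lid's underside; z up
- saucepan: tall narrow steel pot, 120 mm across, 110 mm high, one long black handle along its +x reaching 194 mm from the centre at 100 mm above its underside; stands on hob_2; origin at the centre of its underside
- saucepan_lid: loose steel lid of the saucepan, about 0.3 kg: disc 124 mm across, 13 mm thick (the lowest 8 mm a plug inside the pot's mouth), domed to 22 mm, with a round black grip on top, 34 mm across, 28 to 58 mm above the lid's underside. Origin at the centre of the underside, z up
- trivet: fixed round wooden trivet with a cork top, 184 mm across, 12 mm high; origin at the centre of its underside
- pepper_mill: turned dark-wood pepper mill, 56 mm wide, 148 mm high; it and the tumbler stand in the gaps between the three places; origin at the centre of its underside
- tumbler: glass tumbler, 72 mm wide, 95 mm high; origin at the centre of its underside
- wine_bottle: green bottle, 72 mm wide, 240 mm high; origin at the centre of its underside
- candle: thick candle on a round 90 mm foot, 172 mm high in all; origin at the centre of its underside
- phone: phone lying flat, 148 x 72 x 9 mm; origin at the centre of its underside
- mug: white mug, 82 mm wide, 92 mm high; origin at the centre of its underside
- bowl: white bowl, 150 mm wide, 60 mm high; origin at the centre of its underside
Not all that is in view belongs to the job. What is shaped like the casserole_lid but blue or purple is not meant.

How it is judged:
By the outcome, as a careful person would: the job done as asked, in the order asked, and still so for the second after the job is handed in, with the robot touching nothing.
It also fails if it takes over 61 s, if anything falls off the work surface, if the arm or the gripper's body presses on something with over 40 N, if the wrist force passes 120 N, or if a joint passes its speed limit or range.

## Robot

A 6-joint arm with a two-finger parallel gripper is mounted at the origin on the work surface. World frame = base frame: x ahead of the robot, y to its left, z up, the work surface at z = 0. Lengths are in mm, angles in rad, forces in N, time in s.
With the tool pointing down it reaches from about 400 to 925 mm from the base axis. Payload 12.5 kg.
Tool frame: the origin (TCP) lies midway between the tips of the shut fingers; the grasp point (between the pads) lies 19 mm behind it; z points along the fingers, y is the line along which they close (so a half turn about z gives the same grasp; the last joint's range is limited). The gripper opens to 95 mm and grips with 3 to 60 N. Pads are 20 mm wide; open, the fingers measure 119 mm over their backs; the gripper's body (75 mm by 180 mm) begins 59 mm behind the grasp point.
Start: joints at [-1.39, 0.491, 1.559, -0, 1.092, -0.106], TCP at [176.825, -599.483, 214.661] pointing down, gripper open.
Joint ranges: [-3.1, 3.1], [-0.84, 2.19], [0.05, 2.79], [-1.13, 4.28], [0.06, 2.93], [-2.69, 2.69]. Speed limits (rad/s): [2.22, 2.22, 2.79, 3.14, 3.14, 3.14].

## Interface

Orientations are given as [roll, pitch, yaw] about the fixed x, y, z axes, in that order (R = Rz(yaw) Ry(pitch) Rx(roll)).
In Python, from cell import env gives the robot as it stands.
- The arm moves only by the shell command python3 -m inch 'ROWS'. ROWS is JSON, a list of rows, each a list of 7 numbers: the turn, a rotation vector about the tool's x, y, z in rad, then the shift along the tool's x, y, z in cm, then the closure, from -1 (fully open) to 1 (shut). A call has 1 to 20 rows; each row shifts and turns the commanded pose from where the row before left it, along the tool's axes as they then stand; what a row does not reach is not made up. A row lasts 1/8 s, in which the tool goes at most 62.5 mm and 10.7 degrees, less where a joint would pass 70% of its speed; a pose out of reach is approached as far as the arm can. A call with a gripper value outside its range is refused whole. The fingers move at their own pace and stop on an object; the grip force is fixed at half the most. Time passes only in rows, so rows that do not move let the fingers close. It gives the time, the measured TCP pose, the force, the opening and the grip force at its end, in the units of the state.
- env.state(): the state, without advancing time (a new reading comes with each control period).
- env.read_camera(name): name is "scene" or "top" or "wrist"; returns a dict with "img" (384x512x3 uint8, red, green, blue), "depth" (384x512 float32, mm along the optical axis (not along the pixel's ray), 0 where there is no reading), "fx", "fy", "cx", "cy" (pixels), "position" and "orientation" of the camera in the world. Camera axes: x right, y down, z forward; pixel columns grow to the right and rows downward; lengths in mm; the calibration is good to about 2 mm. A picture is of the moment at which its call begins.
- env.job_done(): hands the job in; it is judged then, once.
Trained networks look in a picture, given as the dict that the camera call returned (one of the last four; its "shot" number tells which), for a name from the list of things; names that differ only in an ending like _2 or _b are one class to them, and where a whole thing is asked for, a point or a joint stands for the part that bears it (a point fixed in the world has none). Each returns a list of dicts, best first, with "score" (0 to 1); they miss things now and then, are a little off and sometimes report something else, mostly with a low value. They report only what shows in the picture. A call takes as long as a camera call. They do not tell look-alikes from the thing itself.
- env.find_in(picture, target): "centre" ([x, y, z] in mm, in the coordinates of the camera as it stood for that picture, good to about 4 mm: the middle of the surface that is visible of it).
- env.trace(picture, target): "mask" (384x512 bool, what is visible of it).
The state is a dict: "t": time; "joints": joint angles; "qvel": joint speeds; "tau": joint torques, N m; "eef_pos": TCP position; "tcp_rot": TCP orientation; "ft_force": force on the tool from outside, world axes, zero at the start; "moment": the same for the moment, N m; "opening": opening from 0.0 (shut) to 1.0 (fully open); "grip_force": force on a finger pad.
Only numpy, scipy, OpenCV 4.12 (cv2) and the standard library are available. Lean on these libraries where they do the work, as an engineer would, in place of code of your own. Each camera call takes 0.05 s, during which the arm holds its last target. There are 200 camera calls.

## Working session

There is one attempt and no reset: what is moved stays moved. The work goes in short steps, Python scripts to look and compute and a shell command to move; the robot and the scene stay as the last step left them, time stands still between calls to the robot, and variables do not carry over. Pictures are saved under pics/ and viewed, at most 10 in all, crops included, and the job is handed in when it is done.

```bash
ls; mkdir -p pics
cat > h.py <<'E'
import numpy as np, cv2
from scipy.spatial.transform import Rotation as R
from cell import env
def camR(p):
    o=np.array(p["orientation"],float)
    return o if o.shape==(3,3) else R.from_euler('xyz',o).as_matrix()
def w(p,c): return camR(p)@np.array(c)+np.array(p["position"])
def cloud(p):
    d=p["depth"];v,u=np.indices(d.shape)
    c=np.stack([(u-p["cx"])/p["fx"]*d,(v-p["cy"])/p["fy"]*d,d],-1)
    return c@camR(p).T+np.array(p["position"])
def save(p,n): cv2.imwrite("pics/"+n,cv2.cvtColor(p["img"],cv2.COLOR_RGB2BGR))
E
python3 - <<'E'
from h import *
for n in("top","scene"):
    p=env.read_camera(n);save(p,n+"1.png");print(n,p["position"],p["orientation"],p["fx"])
    for t in ["knob_1_grip","casserole","casserole_lid","casserole_lid_knob","trivet","saucepan","pepper_mill","tumbler","wine_bottle","candle","hob_1"]:
        print(t,[(w(p,r["centre"]).round().tolist(),round(r["score"],2)) for r in env.find_in(p,t)])
print(env.state())
E
```

```text
pics
top [ 419.5411263    -5.89286955 1767.68820753] [-3.07839109 -0.02181174 -1.58475683] 469.2386756349151
knob_1_grip [([464.0, 7.0, 60.0], 0.61)]
casserole [([617.0, 1.0, 115.0], 0.62)]
casserole_lid [([304.0, -351.0, 17.0], 0.85), ([619.0, 3.0, 134.0], 0.81), ([331.0, -170.0, 14.0], 0.76), ([329.0, 200.0, 18.0], 0.72)]
casserole_lid_knob [([305.0, -349.0, 15.0], 0.94), ([622.0, 8.0, 136.0], 0.71), ([329.0, 202.0, 19.0], 0.62), ([329.0, -170.0, 17.0], 0.56)]
trivet [([610.0, 339.0, 16.0], 0.59), ([734.0, -150.0, 161.0], 0.35)]
saucepan [([688.0, -373.0, 142.0], 0.8), ([558.0, 557.0, 35.0], 0.64)]
pepper_mill [([492.0, -169.0, 128.0], 0.44)]
tumbler [([498.0, 175.0, 16.0], 0.8)]
wine_bottle [([734.0, -149.0, 160.0], 0.72)]
candle [([735.0, 145.0, 121.0], 0.69)]
hob_1 [([527.0, -0.0, 47.0], 0.97), ([530.0, -326.0, 50.0], 0.72), ([618.0, 8.0, 134.0], 0.6), ([688.0, -373.0, 145.0], 0.6)]
scene [1297.68505907  245.75244301 1437.08682117] [-2.57790291e+00  8.23461238e-04  1.89690905e+00] 416.00279335819084
knob_1_grip [([474.0, 7.0, 62.0], 0.71)]
casserole [([673.0, 25.0, 106.0], 0.57)
[... 735 characters left out ...]
0], 0.89), ([554.0, 551.0, 50.0], 0.6)]
{'t': 1.2, 'joints': array([-1.38958265e+00,  4.90882117e-01,  1.55887387e+00,  3.78387114e-06,
        1.09168175e+00, -1.05613908e-01]), 'qvel': array([ 0.00058302, -0.00083391, -0.00011859, -0.00020586,  0.00077547,
        0.00303604]), 'tau': array([-6.36563473e-04, -6.12480497e+01, -2.58429033e+01,  6.91821123e-02,
        4.45523683e-02,  1.13383436e-05]), 'eef_pos': array([ 176.83997979, -599.49689303,  214.68107203]), 'tcp_rot': array([3.14143824e+00, 1.29917503e-05, 2.86825838e-01]), 'ft_force': array([0.02852795, 0.4717957 , 1.02353206]), 'moment': array([0.04136007, 0.01284094, 0.01094465]), 'grip_force': 0.0, 'opening': 0.9985186706495591}
```

Run:
```python
import cv2
a=cv2.imread("pics/top1.png");cv2.imwrite("pics/top1c.png",cv2.resize(a[110:400,110:410],None,fx=2,fy=2,interpolation=cv2.INTER_CUBIC))
```

```text
(no output)
```

View pics/top1.png

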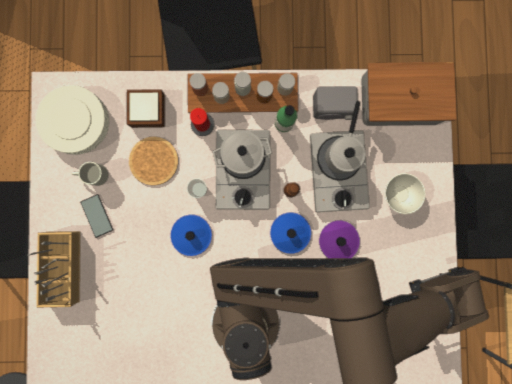

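View pics/scene1.png

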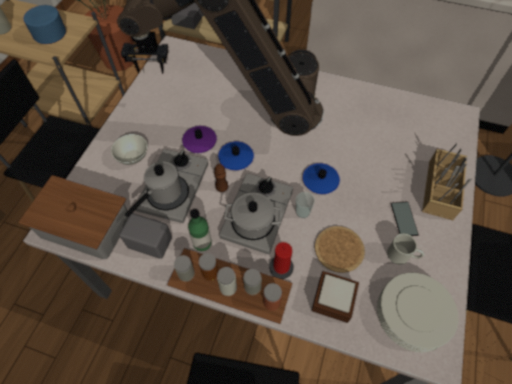

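The casserole is on the middle hotplate at top pixel (242,155), with its knob at (242,197). The trivet is on the left at (153,161) and the saucepan on the right. The blue and purple lids near the robot are decoys. Next I'll measure from the depth images and move the wrist camera over the knob.

```bash
cat >> h.py <<'E'
def delta(pos,yaw):
    """tool-frame shift (cm) at present orientation and turn about tool z to reach pos/yaw tool-down"""
    s=env.state();Rm=R.from_euler('xyz',s["tcp_rot"])
    d=Rm.inv().apply(np.array(pos)-s["eef_pos"])/10
    T=R.from_euler('xyz',[np.pi,0,yaw]); rv=(Rm.inv()*T).as_rotvec()
    print("shift cm",d.round(2),"turn",rv.round(3))
def circ(P,cam=None):
    A=np.c_[2*P[:,:2],np.ones(len(P))];s=np.linalg.lstsq(A,(P[:,:2]**2).sum(1),rcond=None)[0]
    return s[:2],np.sqrt(s[2]+s[0]**2+s[1]**2)
E
python3 - <<'E'
from h import *
for n in("top","scene"):
    p=env.read_camera(n);c=cloud(p)
    for t,near in (("trivet",(610,338)),("casserole_lid",(622,5))):
        for r in env.trace(p,t):
            P=c[r["mask"]&(p["depth"]>0)];m=np.median(P,0)
            if np.hypot(*(m[:2]-near))>60: continue
            h=cv2.minEnclosingCircle(P[np.abs(P[:,2]-m[2])<15][:,:2].astype(np.float32))
            print(n,t,m.round(),h,P[:,2].max())
delta([400,5,400],0)
p=env.read_camera("wrist");print(p["position"],p["orientation"],env.state()["eef_pos"])
E
```

```text
top trivet [608. 337.  13.] ((608.2642822265625, 339.3795471191406), 93.91509246826172) 25.7662126244486
top casserole_lid [621.   5. 135.] ((623.3381958007812, 5.112818717956543), 76.73326110839844) 186.20777409630614
scene trivet [610. 339.  14.] ((602.6123657226562, 338.2340393066406), 96.13465881347656) 26.385776061794786
scene casserole_lid [631.   8. 135.] ((622.1629638671875, 5.810145854949951), 77.57801818847656) 183.39190227701988
shift cm [ 38.51 -51.66 -18.54] turn [ 0.    -0.     0.287]
[ 250.26523647 -577.79650434  384.1127479 ] [ 2.86855340e+00  1.05712781e-03 -1.28576702e+00] [ 176.83063488 -599.49019655  214.67922525]
```

```bash
python3 -m inch '[[0,0,0.1,0,0,-6,-1],[0,0,0.1,0,0,-6,-1],[0,0,0.087,0,0,-6,-1],[0,0,0,3.5,-5,0,-1],[0,0,0,3.5,-5,0,-1],[0,0,0,3.5,-5,0,-1],[0,0,0,3.5,-5,0,-1],[0,0,0,3,-5,0,-1],[0,0,0,3,-5,0,-1],[0,0,0,2,-5,0,-1],[0,0,0,0,-5,0,-1],[0,0,0,0,-5,0,-1],[0,0,0,0,-5,0,-1],[0,0,0,0,-5,0,-1],[0,0,0,0,-5,0,-1],[0,0,0,0,0,0,-1]]'
```

```text
t: 3.55
eef_pos: [396.6, 2.9, 394.9]
tcp_rot: [-3.141, -0.001, 0.004]
ft_force: [-0.2, -0.6, 0.0]
opening: 1.001
grip_force: 0.0
```

Run:
```python
from h import *
p=env.read_camera("wrist");save(p,"w1.png");c=cloud(p)
for t in("knob_1_grip","casserole_lid_knob","casserole_lid"):
    print(t,[(w(p,r["centre"]).round(1).tolist(),round(r["score"],2)) for r in env.find_in(p,t)])
m=(c[...,2]>76)&(c[...,2]<100)&(p["depth"]>0)&(np.hypot(c[...,0]-470,c[...,1]-5)<45)
P=c[m];print(len(P),P.mean(0),P[:,2].max(),cv2.minAreaRect(P[:,:2].astype(np.float32)))
m=(c[...,2]>157)&(c[...,2]<200)&(p["depth"]>0)
P=c[m]; 
if len(P): print("lidgrip",len(P),cv2.minEnclosingCircle(P[:,:2].astype(np.float32)),P.mean(0),P[:,2].max())
```

```text
knob_1_grip [([466.7, 8.9, 61.4], 0.69)]
casserole_lid_knob [([338.3, -165.0, 16.7], 0.75), ([335.9, 192.3, 18.8], 0.69), ([581.9, 2.3, 133.6], 0.66), ([310.4, -346.8, 15.0], 0.62), ([522.3, -293.3, 46.6], 0.35)]
casserole_lid [([335.6, 197.8, 16.0], 0.98), ([339.1, -166.0, 17.1], 0.89), ([581.4, 7.2, 128.4], 0.64), ([301.8, -343.0, 18.0], 0.6)]
359 [466.55165532   5.46676934  88.26364554] 91.11742425858034 ((466.3188781738281, 5.504920959472656), (13.89388656616211, 59.47978210449219), 72.61517333984375)
```

View pics/w1.png

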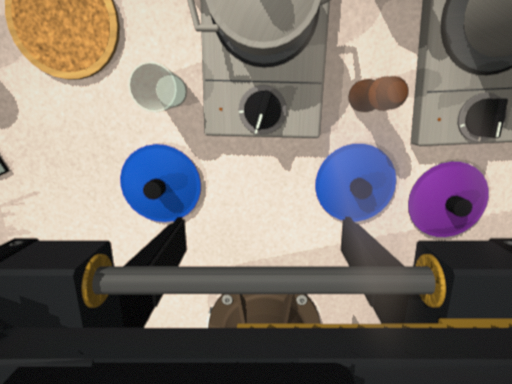

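The bar grip is at (466.5, 5.5) and runs at about -0.30 rad; in the wrist image its white line points at (258,130). I'll use the half-turned grasp (yaw about 2.84), which leaves joint 6 room to turn clockwise.

```bash
python3 -m inch '[[0,0,0,3.5,-0.15,0,-1],[0,0,0,3.5,-0.1,0,-1],[0,0,-0.177,0,0,1,-1],[0,0,-0.177,0,0,1,-1],[0,0,-0.177,0,0,1,-1],[0,0,-0.177,0,0,1,-1],[0,0,-0.177,0,0,1,-1],[0,0,-0.177,0,0,1,-1],[0,0,-0.177,0,0,1,-1],[0,0,-0.177,0,0,1,-1],[0,0,-0.177,0,0,1,-1],[0,0,-0.177,0,0,1,-1],[0,0,-0.177,0,0,1,-1],[0,0,-0.177,0,0,1,-1],[0,0,-0.177,0,0,1,-1],[0,0,-0.177,0,0,1,-1],[0,0,-0.177,0,0,1,-1],[0,0,-0.177,0,0,1,-1]]'
python3 - <<'E'
from h import *
delta([466.5,5.5,66],np.pi-0.304);print(env.state()["joints"].round(2))
p=env.read_camera("wrist");c=cloud(p)
print(p["position"])
m=(c[...,2]>76)&(c[...,2]<100)&(p["depth"]>0)&(np.hypot(c[...,0]-467,c[...,1]-5)<45)
P=c[m];print(len(P),P.mean(0),cv2.minAreaRect(P[:,:2].astype(np.float32)))
E
```

```text
t: 6.0
eef_pos: [467.1, 1.5, 234.1]
tcp_rot: [-3.141, -0.0, 2.835]
ft_force: [0.4, 0.4, 0.1]
opening: 1.001
grip_force: 0.0
shift cm [ 0.17  0.37 16.81] turn [-0.    -0.    -0.002]
[-0.14  0.24  1.9  -0.    0.99 -1.4 ]
[395.87591618  24.60157609 403.59601758]
707 [465.80361426   6.49365463  87.84536887] ((467.00823974609375, 5.81009578704834), (13.957181930541992, 59.081241607666016), 72.73580932617188)
```

```bash
python3 -m inch '[[0,0,0,0.17,0.4,4.2,-1],[0,0,0,0,0,4.2,-1],[0,0,0,0,0,4.2,-1],[0,0,0,0,0,4.1,-1],[0,0,0,0,0,0,-1],[0,0,0,0,0,0,1],[0,0,0,0,0,0,1],[0,0,0,0,0,0,1],[0,0,0,0,0,0,1],[0,0,0,0,0,0,1],[0,0,0,0,0,0,1]]'
```

```text
t: 7.42
eef_pos: [466.6, 7.3, 67.7]
tcp_rot: [-3.142, 0.0, 2.832]
ft_force: [-0.2, -0.1, 0.4]
opening: 0.425
grip_force: 0.0
```

```bash
python3 -m inch '[[0,0,0,0,-0.15,0,1],[0,0,0,0,0,0,1],[0,0,0,0,0,0,1],[0,0,0,0,0,0,1],[0,0,0,0,0,0,1],[0,0,0,0,0,0,1],[0,0,0,0,0,0,1]]'
```

```text
t: 8.3
eef_pos: [466.0, 5.5, 67.6]
tcp_rot: [-3.141, -0.0, 2.832]
ft_force: [-1.9, -5.7, 0.3]
opening: 0.145
grip_force: 30.0
```

```bash
python3 -m inch '[[0,0,0.145,0,0,0,1],[0,0,0.145,0,0,0,1],[0,0,0.145,0,0,0,1],[0,0,0.145,0,0,0,1],[0,0,0.145,0,0,0,1],[0,0,0.145,0,0,0,1],[0,0,0.145,0,0,0,1],[0,0,0.145,0,0,0,1],[0,0,0,0,0,0,1],[0,0,0,0,0,0,1]]'; python3 -c "
from cell import env
print(env.state()['moment'])"
```

```text
t: 9.55
eef_pos: [466.6, 5.9, 67.6]
tcp_rot: [3.141, 0.0, 1.675]
ft_force: [4.6, 1.5, -2.8]
opening: 0.148
grip_force: 30.0
[ 0.31250449 -0.80457394 -0.15349442]
```

```bash
python3 -m inch '[[0,0,0.02,0,0,0,-1],[0,0,0,0,0,0,-1],[0,0,0,0,0,0,-1],[0,0,0,0,0,0,-1],[0,0,0,0,0,0,-1],[0,0,0,0,0,0,-1],[0,0,0,0,0,-3,-1],[0,0,0,0,0,-5,-1],[0,0,0,0,0,-5,-1],[0,0,0,0,0,-5,-1],[0,0,0,0,0,-2,-1],[0,0,0,0,0,0,-1]]'
python3 - <<'E'
from h import *
p=env.read_camera("top");save(p,"t2.png");c=cloud(p)
for n in("wrist","top"):
    p=env.read_camera(n);c=cloud(p)
    m=(c[...,2]>76)&(c[...,2]<100)&(p["depth"]>0)&(np.hypot(c[...,0]-467,c[...,1]-5)<45)
    P=c[m];print(n,len(P))
    if len(P): print(P.mean(0),cv2.minAreaRect(P[:,:2].astype(np.float32)))
    m=(c[...,2]>162)&(c[...,2]<190)&(p["depth"]>0)&(np.hypot(c[...,0]-622,c[...,1]-5)<40)
    P=c[m]
    if len(P): print("lidgrip",len(P),cv2.minEnclosingCircle(P[:,:2].astype(np.float32)),P.mean(0),P[:,2].max())
delta([580,5.5,240],1.57)
E
```

```text
t: 11.05
eef_pos: [466.4, 5.9, 268.7]
tcp_rot: [3.139, 0.001, 1.652]
ft_force: [0.1, -0.5, -0.3]
opening: 1.003
grip_force: 0.0
wrist 565
[467.20923947   7.42485554  87.95760937] ((467.70880126953125, 5.313730239868164), (13.108261108398438, 60.02054214477539), 4.477362632751465)
lidgrip 1166 ((623.1461181640625, 4.763278961181641), 16.890554428100586) [620.86968228   6.16751264 172.76078662] 176.22436320674376
top 0
lidgrip 76 ((623.0868530273438, 3.8472330570220947), 16.732423782348633) [623.21998603   4.7953794  175.60153106] 183.22598761505446
shift cm [-0.97 11.4   2.62] turn [-0.002 -0.     0.082]
```

The knob turned 1.19 rad, so it is off. The lid grip is at (623, 4.8) with its top at 175. Next I go to the lid.

```bash
python3 -m inch '[[0,0,0,-0.4,4,0,-1],[0,0,0,-0.4,4,0,-1],[0,0,0,-0.4,4,0,-1],[0,0,0,-0.17,3.6,0,-1],[0,0,0,0,0,2,-1],[0,0,0,0,0,3,-1],[0,0,0,0,0,2,-1],[0,0,0,0,0,0,-1]]'
python3 - <<'E'
from h import *
delta([623.1,4.8,146],env.state()["tcp_rot"][2])
p=env.read_camera("wrist");c=cloud(p)
m=(c[...,2]>162)&(c[...,2]<190)&(p["depth"]>0)&(np.hypot(c[...,0]-622,c[...,1]-5)<30)
P=c[m]
if len(P): print("lidgrip",len(P),cv2.minEnclosingCircle(P[:,:2].astype(np.float32)),P.mean(0),P[:,2].max())
E
```

```text
t: 12.2
eef_pos: [621.7, 4.9, 194.9]
tcp_rot: [-3.137, -0.001, 1.652]
ft_force: [-0.5, 0.4, 0.6]
opening: 1.002
grip_force: 0.0
shift cm [-0.02  0.16  4.89] turn [-0.005 -0.001  0.   ]
lidgrip 1920 ((624.096923828125, 5.217294692993164), 16.973562240600586) [623.92079387   7.25125275 173.50895583] 176.36284060555818
```

```bash
python3 -m inch '[[-0.004,0,0,0,0.2,2.5,-1],[0,0,0,0,0,2.4,-1],[0,0,0,0,0,0,-1],[0,0,0,0,0,0,1],[0,0,0,0,0,0,1],[0,0,0,0,0,0,1],[0,0,0,0,0,0,1],[0,0,0,0,0,0,1],[0,0,0,0,0,0,1],[0,0,0,0,0,0,1],[0,0,0,0,0,0,1],[0,0,0,0,0,0,1]]'
```

```text
t: 13.75
eef_pos: [624.7, 5.0, 148.6]
tcp_rot: [3.138, 0.0, 1.652]
ft_force: [0.7, 1.2, 0.4]
opening: 0.354
grip_force: 30.0
```

```bash
python3 -m inch '[[0,0,0,0,0,-0.5,1],[0,0,0,0,0,-0.8,1],[0,0,0,0,0,-1,1],[0,0,0,0,0,-2,1],[0,0,0,0,0,-3,1],[0,0,0,0,0,-2.2,1],[0,0,0,0,0,0,1],[0,0,0,0,0,0,1]]'
python3 - <<'E'
from h import *
delta([607.5,338.8,243],env.state()["tcp_rot"][2])
p=env.read_camera("scene");save(p,"s2.png")
E
```

```text
t: 14.75
eef_pos: [624.0, 5.0, 242.9]
tcp_rot: [3.139, -0.0, 1.652]
ft_force: [0.1, 0.4, -3.0]
opening: 0.354
grip_force: 30.0
shift cm [33.41  1.05 -0.  ] turn [ 0.003 -0.    -0.   ]
```

View pics/s2.png

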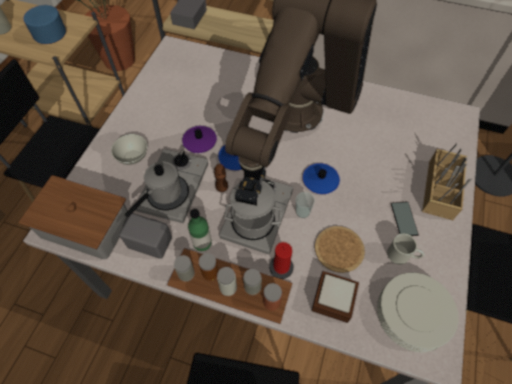

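The lid is held above the pot at (255,195), and the pot is still in place. Moving over the trivet, which shows at (340,248).

```bash
python3 -m inch '[[0,0,0,2,0.1,0,1],[0,0,0,4,0.1,0,1],[0,0,0,5,0.15,0,1],[0,0,0,5,0.15,0,1],[0,0,0,5,0.15,0,1],[0,0,0,5,0.15,0,1],[0,0,0,4,0.15,0,1],[0,0,0,2.4,0.1,0,1],[0,0,0,1,0,0,1],[0,0,0,0,0,0,1],[0,0,0,0,0,0,1]]'
python3 - <<'E'
from h import *
p=env.read_camera("wrist");save(p,"w3.png");c=cloud(p)
h=cv2.cvtColor(p["img"],cv2.COLOR_RGB2HSV)
m=(h[...,0]>8)&(h[...,0]<25)&(h[...,1]>90)&(c[...,2]>6)&(c[...,2]<20)&(p["depth"]>0)&(np.hypot(c[...,0]-608,c[...,1]-338)<105)
P=c[m];print(len(P),P[:,2].mean())
if len(P)>50:
    hull=cv2.convexHull(P[:,:2].astype(np.float32))[:,0];o,r=circ(hull);print(o,r,cv2.minEnclosingCircle(hull))
print(env.state()["eef_pos"])
E
```

```text
t: 16.18
eef_pos: [608.1, 337.5, 243.7]
tcp_rot: [3.138, 0.0, 1.651]
ft_force: [0.2, -0.4, -2.2]
opening: 0.352
grip_force: 30.0
840 11.517276221341096
[608.29535337 341.46934123] 88.62980672650642 ((603.1253662109375, 403.06689453125), 62.89155960083008)
[608.18959488 337.52338364 243.75978863]
```

View pics/w3.png

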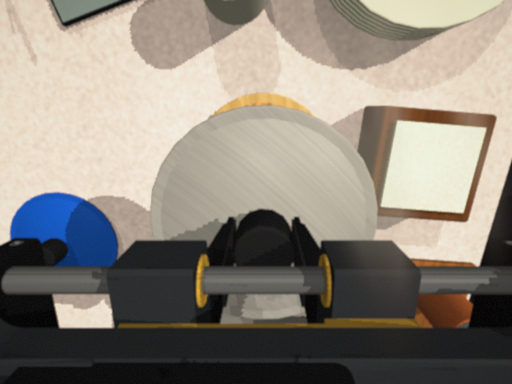

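The lid hangs level over the trivet, whose far edge shows at (265,95) and puts its centre near (608, 338). Lowering, slowly at the end.

```bash
python3 -m inch '[[0,0,0,0.07,0,2,1],[0,0,0,0,0,3.5,1],[0,0,0,0,0,3.5,1],[0,0,0,0,0,3.5,1],[0,0,0,0,0,3,1],[0,0,0,0,0,2,1],[0.003,0,0,0,0,1,1],[0,0,0,0,0,0.5,1],[0,0,0,0,0,0,1],[0,0,0,0,0,0,1]]'
```

```text
t: 17.48
eef_pos: [608.9, 339.7, 54.5]
tcp_rot: [3.139, -0.0, 1.652]
ft_force: [-0.2, 0.3, -1.9]
opening: 0.351
grip_force: 30.0
```

```bash
python3 -m inch '[[0,0,0,-0.12,-0.05,0.4,1],[0,0,0,0,0,0.3,1],[0,0,0,0,0,0.2,1],[0,0,0,0,0,0.1,1],[0,0,0,0,0,0,1]]'
```

```text
t: 18.1
eef_pos: [608.2, 338.3, 43.7]
tcp_rot: [3.14, 0.0, 1.652]
ft_force: [-0.3, -0.8, -0.9]
opening: 0.352
grip_force: 30.0
```

```bash
python3 -m inch '[[0,0,0,0,0,0.07,1],[0,0,0,0,0,0.05,1],[0,0,0,0,0,0,1]]'
```

```text
t: 18.48
eef_pos: [608.1, 338.3, 43.5]
tcp_rot: [3.14, -0.0, 1.652]
ft_force: [-4.1, -1.8, 8.2]
opening: 0.354
grip_force: 30.0
```

Contact: +8 N upward. Releasing and retreating.

```bash
python3 -m inch '[[0,0,0,0,0,0,-1],[0,0,0,0,0,0,-1],[0,0,0,0,0,0,-1],[0,0,0,0,0,0,-1],[0,0,0,0,0,0,-1],[0,0,0,0,0,0,-1],[0,0,0,0,0,-2,-1],[0,0,0,0,0,-5,-1],[0,0,0,0,0,-5,-1],[0,0,0,0,0,-5,-1],[0,0,0,0,0,-5,-1],[0,0,0,0,0,-3,-1],[0,0,0,0,0,0,-1],[0,0,0,0,0,0,-1]]'
python3 - <<'E'
from h import *
p=env.read_camera("wrist");c=cloud(p)
m=(c[...,2]>60)&(c[...,2]<80)&(p["depth"]>0)&(np.hypot(c[...,0]-608,c[...,1]-338)<40)
P=c[m];print(len(P),cv2.minEnclosingCircle(P[:,:2].astype(np.float32)),P[:,2].max()) if len(P) else 0
p=env.read_camera("scene");save(p,"s3.png");c=cloud(p)
m=(c[...,2]>76)&(c[...,2]<100)&(p["depth"]>0)&(np.hypot(c[...,0]-467,c[...,1]-5)<45)
P=c[m];print(P.mean(0),cv2.minAreaRect(P[:,:2].astype(np.float32)))
E
```

```text
t: 20.23
eef_pos: [607.4, 338.0, 292.0]
tcp_rot: [3.141, 0.0, 1.652]
ft_force: [-0.6, -0.5, 0.1]
opening: 0.998
grip_force: 0.0
498 ((608.3401489257812, 338.4259033203125), 16.79922103881836) 71.73935473838316
[467.28046785   5.93726975  86.99717173] ((464.77178955078125, 5.386713027954102), (20.38145637512207, 59.4737548828125), 7.347892761230469)
```

View pics/s3.png

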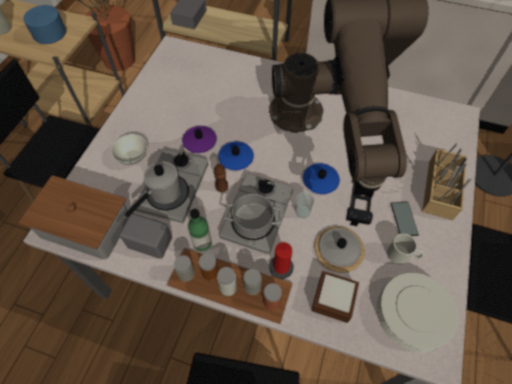

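The lid lies centred and upright on the trivet at (340,247). The open casserole is still in place at (253,214), its knob is off, and nothing else has moved.

```bash
python3 -c "
from cell import env
print(env.job_done())"
```

```text
the job is handed in; nothing more can be done
None
```

The job is handed in: the casserole's hotplate knob is turned off (1.19 rad measured), and its lid is upright on the trivet, within about 1 mm of the centre I measured; the last picture shows nothing else disturbed, and it took about 20 s of the 61 s.

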